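Brake lever check on the clay trolley

ROBOT

A 7-joint arm with a two-finger parallel gripper is mounted at the origin on the work surface. World frame = base frame: x ahead of the robot, y to its left, z up, the work surface at z = 0. Lengths are in m, angles in rad, forces in N, time in s.
With the tool pointing down it reaches from about 0.425 to 0.925 m from the base axis. Payload 6.8 kg.
Tool frame: the origin (TCP) lies at the very end of the fingers, on their centre line; the grasp point (between the pads) lies 19 mm behind it (tcp_to_grasp is the distance from the TCP to the grasp point, in m); z points along the fingers, y is the direction in which the jaws open and shut (so a half turn about z gives the same grasp; the last joint's range is limited). The gripper opens to 85 mm and grips with 20 to 120 N. Pads are 22 mm wide; open, the fingers measure 114 mm over their backs; the gripper's body (76 mm by 85 mm) begins 54 mm behind the grasp point. The pads swing forward as they close: fully open they stand 13 mm farther back than shut.
Start: joints at [-1.327, 0.477, 0.022, 1.555, -0.011, 1.109, -0.083], TCP at [0.233, 0.634, 0.231] pointing down, gripper open.
Joint ranges: [-2.96, 2.96], [-0.34, 2.1], [-1.41, 1.46], [0.24, 2.44], [-1.37, 4.51], [0.17, 1.92], [-2.96, 2.96]. Speed limits (rad/s): [2.39, 2.39, 3.14, 3.14, 3.14, 3.14, 3.14].

INTERFACE

Orientations are given as a unit quaternion [w, x, y, z].
In Python, from station import * gives the robot as it stands.
- The arm moves only by the tool apply_moves, never from a script. Its argument "increments" is one flat list of numbers, 5 for each row, row after row: the finger opening in mm, from 0 to 85.4, then the shift along the tool's x, y, z in mm, then the turn about the tool's z in degrees. In form: [claw, tx, ty, tz, roll, claw, tx, ty, tz, roll, ...]. A call has 1 to 12 rows; each row shifts and turns the pose as measured when the row begins, along the tool's axes as they then stand; what a row does not reach is not made up. A row lasts 1/8 s, in which the tool goes at most 62.5 mm and 10.7 degrees, less where a joint would pass 70% of its speed; a pose out of reach is approached as far as the arm can. A call with a gripper value outside its range is refused whole. The fingers move at their own pace and stop on an object; "squeeze" is the grip in N (left out, the last holds). Time passes only in rows, so rows that do not move let the fingers close. It gives the time, the measured TCP pose, the force and the opening at its end, in the units of the state.
- get_obs(): the state, without advancing time (a new reading comes with each control period).
- read_camera(name): name is "scene" or "top"; returns (picture, depth): 400x640x3 uint8, blue, green, red; 400x640 float32, m along the optical axis (not along the pixel's ray), 0 where there is no reading.
- get_calibration(name): a dict with "mtx" (3x3 intrinsics, pixels), "D" ([k1, k2, p1, p2, k3] as OpenCV has them; the pictures are not rectified), "camera_from_world" (4x4, takes a point from world to camera coordinates). Camera axes: x right, y down, z forward; pixel columns grow to the right and rows downward; lengths in m; the calibration is good to about 2 mm. A picture is of the moment at which its call begins. get_calibration takes no time and is no camera call.
- hand_in(): hands the job in, once; it reports no verdict.
Trained networks look in the newest picture that a camera, given by its name, has taken for a name from the list of things; names that differ only in an ending like _2 or _b are one class to them, and where a whole thing is asked for, a point or a joint stands for the part that bears it (a point fixed in the world has none). Each returns a list of dicts, best first, with "p" (0 to 1); they miss things now and then, are a little off and sometimes report something else, mostly with a low value. They report only what shows in the picture. A call takes as long as a camera call.
- outline_of(camera, thing): "pixels" (400x640 bool, what is visible of it) and "extent" ([centre column, centre row, width, height] in pixels, round what is visible of it).
The state is a dict: "t": time; "q": joint angles; "joint_vel": joint speeds; "joint_torque": joint torques, N m; "eef_pos": TCP position; "tool_rot": TCP orientation; "contact_force": force on the tool from outside, world axes, zero at the start; "torque": the same for the moment, N m; "gripper_width": opening from 0.0 (shut) to 1.0 (fully open).
Only numpy, scipy, OpenCV 4.12 (cv2) and the standard library are available. Lean on these libraries where they do the work, as an engineer would, in place of code of your own. Each camera call takes 0.05 s, during which the arm holds its last target.

TASK

Check the clay trolley's two brake levers, the left one and then the right (as you face the trolley from the bench): reach over to the far side of the lever and, with the outside of the fingers or the fingertips, press it in towards the push bar until it comes up against its stop, short of the bar; keep it pressed there firmly for a good second, then let it spring right out again. Only push: do not grip the levers, keep your hand off the push bar, do not force the levers, and leave the pots and tools on the trolley and bench standing where they are.

Things in the scene. Friction and masses are not known exactly. Their poses are not given: they have to be found in the camera images.
- left_blade: blade of the left brake lever (robot's +y side): alloy bar 11 mm thick, 17 high, level with the push bar, its pivot near the bar's middle, its ball end outward. Origin: the place to press, on the outer face (away from bar and robot), mid height, 105 mm from the pivot, 46 mm short of the ball. x: out of that face (press along -x); z up; +y: towards the ball. Space beyond and below is free for fingers
- left_lever (a joint): angle, rad: 0 = rest, sprung out; grows as pressed towards the bar, about an upright pivot; 0.24 = hard stop, with 20 mm (pivot end) to 31 mm (ball) of air left to the grip. The blade's origin travels 25 mm. There the spring takes 3 to 4 N to start and 8 to 9 N at the stop, then the lever is rigid: press on to 12 to 20 N to be firm. It springs back by itself
- right_blade: blade of the right brake lever (robot's -y side): alloy bar 11 mm thick, 17 high, level with the push bar, its pivot near the bar's middle, its ball end outward. Origin: the place to press, on the outer face (away from bar and robot), mid height, 105 mm from the pivot, 46 mm short of the ball. x: out of that face (press along -x); z up; -y: towards the ball. Space beyond and below is free for fingers
- right_lever (a joint): angle, rad: 0 = rest, sprung out; grows as pressed towards the bar, about an upright pivot; 0.24 = hard stop, with 20 mm (pivot end) to 31 mm (ball) of air left to the grip. The blade's origin travels 25 mm. There the spring takes 3 to 4 N to start and 8 to 9 N at the stop, then the lever is rigid: press on to 12 to 20 N to be firm. It springs back by itself
- push_bar: trolley's push bar: 28 mm blue tube along y, bent down 232 mm either side of its middle; two rubber grips 34 mm thick, 70 to 190 mm from the middle. Origin: at bench-top height below its middle; bar axis 170 mm above. +x: over the deck, where the levers are; their pivots lie 46 mm ahead of the axis. Trolley parked, wheels locked; upper deck 40 mm below the bench top
- glaze_jar: tall bottle of glaze, 64 mm across, 185 mm high, on the trolley's upper deck between and beyond the two levers; its top ends 25 mm below the height of the bar's axis. Origin: centre of its underside; not to be moved
- mug: terracotta mug, 80 mm across, 90 mm high, on the upper deck roughly below the left lever. Origin: centre of its underside; not to be moved
- bowl: white bowl, 130 mm across, 60 mm high, on the upper deck roughly below the right lever. Origin: centre of its underside; not to be moved
- slip_can: steel can, 100 mm across, 130 mm high, on the bench. Origin: centre of its underside; not to be moved
- banding_wheel: potter's banding wheel, 180 mm across, 72 mm high, on the bench. Origin: centre of its underside; not to be moved
- pinch_pot: small terracotta bowl, 100 mm across, 55 mm high, on the bench. Origin: centre of its underside; not to be moved
- brush: 130 mm brush lying across the upper deck between mug and bowl. Not to be moved

How it is judged:
On the way, in this order (a step that is already met when the one before it is completed fails the run):
1. the left lever is pressed firmly against its stop from its outer side for a second (value of joint left_lever above 0.225 rad and contact force between the fingers and left_blade above 9 N and x of the grasp point in the frame of left_blade above 0 m and value of joint right_lever below 0.03 rad), for 0.7 s.
2. the left lever has sprung back (value of joint left_lever below 0.03 rad), for 0.1 s.
3. the right lever is pressed firmly against its stop from its outer side for a second (value of joint right_lever above 0.225 rad and contact force between the fingers and right_blade above 9 N and x of the grasp point in the frame of right_blade above 0 m and value of joint left_lever below 0.03 rad), for 0.7 s.
At the end, for the whole second after the job is handed in: Left, then right lever has been pressed from its outer side to within 0.015 rad of its stop with more than 9 N, for at least 0.7 s, while the other was out; both are back within 0.03 rad of rest and all loose things are within 20 mm of where they stood (value of joint each of left_lever, right_lever below 0.03 rad and distance of each of glaze_jar, mug, bowl, slip_can, banding_wheel, pinch_pot, brush from where it was at the start of the episode below 0.02 m); the robot touches nothing.
It fails at once if a lever is gripped or hooked: the hand works it with the grasp point not on the outer side of the blade ((contact force between the fingers and left_blade above 4 N and x of the grasp point in the frame of left_blade below -0.003 m) or (contact force between the fingers and right_blade above 4 N and x of the grasp point in the frame of right_blade below -0.003 m)).
It fails at once if the push bar is gripped or leaned on (more than 4 N) (contact force between any of the fingers, the arm and push_bar above 4 N).
It fails at once if a lever is forced (more than 60 N) (contact force between the fingers and left_blade above 60 N or contact force between the fingers and right_blade above 60 N).
It fails at once if a pot or tool on the trolley or bench is shifted by more than 20 mm, lifted or tipped (distance of any of glaze_jar, mug, bowl, slip_can, banding_wheel, pinch_pot, brush from where it was at the start of the episode above 0.02 m).
It also fails if it takes over 70 s, if anything falls off the work surface, if the arm or the gripper's body presses on something with over 40 N, if the wrist force passes 120 N, or if a joint passes its speed limit or range.

## Working session

There is one attempt and no reset: what is moved stays moved. The work goes in short steps, Python scripts to look and compute and a tool call to move; the robot and the scene stay as the last step left them, time stands still between calls to the robot, and variables do not carry over. Pictures are saved under pics/ and viewed, and the job is handed in when it is done.

Besides the shell and the picture viewer there is one more tool, called after "Emit:" by a JSON object that holds its "method" and its "body". apply_moves: Moves the arm, as the interface text tells. Its arguments: {"type":"object","properties":{"increments":{"type":"array"},"squeeze":{"type":"number"}},"required":["increments"]}

```bash
mkdir -p pics; ls
python3 - <<'E'
from station import *
import cv2,numpy as np
o=get_obs()
for k,v in o.items(): print(k,np.round(v,3))
for n in ("scene","top"):
    im,d=read_camera(n); cv2.imwrite(f"pics/{n}0.png",im); np.save(f"{n}_d.npy",d)
    c=get_calibration(n); print(n,c)
E
```

```text
pics
t 0.0
q [-1.327  0.478  0.022  1.556 -0.012  1.109 -0.083]
joint_vel [ 0.002  0.    -0.    -0.001 -0.001 -0.001  0.   ]
joint_torque [ 0.0000e+00 -5.9643e+01  1.6080e+00 -2.8120e+01  1.2000e-02  9.0000e-03
  0.0000e+00]
eef_pos [0.232 0.633 0.23 ]
tool_rot [-0.     0.175  0.985 -0.001]
contact_force [ 0.251 -0.248 -0.027]
torque [ 0.078 -0.016 -0.004]
gripper_width 0.999
scene {'mtx': array([[492.69624479,   0.        , 319.58230026],
       [  0.        , 492.69624479, 191.99922764],
       [  0.        ,   0.        ,   1.        ]]), 'D': array([0.00148504, 0.        , 0.        , 0.        , 0.        ]), 'camera_from_world': array([[-0.67950835,  0.73361743,  0.00859507,  0.36787917],
       [ 0.49205033,  0.46438566, -0.73636433, -0.16871485],
       [-0.54420114, -0.49613651, -0.67653063,  1.65115433],
       [ 0.        ,  0.        ,  0.        ,  1.        ]])}
top {'mtx': array([[431.79526042,   0.        , 320.63557047],
       [  0.        , 431.79526042, 202.25514399],
       [  0.        ,   0.        ,   1.        ]]), 'D': array([-0.09931035,  0.        ,  0.        ,  0.        ,  0.        ]), 'camera_from_world': array([[ 0.01165543, -0.99991793, -0.00531784, -0.0373091 ],
       [-0.99619747, -0.01115253, -0.08640733,  0.52002739],
       [ 0.08634093,  0.00630473, -0.9962457 ,  1.45396403],
       [ 0.        ,  0.        ,  0.        ,  1.        ]])}
```

View pics/scene0.png

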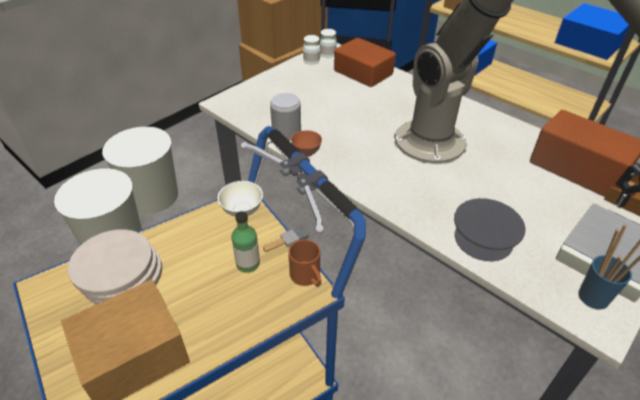

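View pics/top0.png

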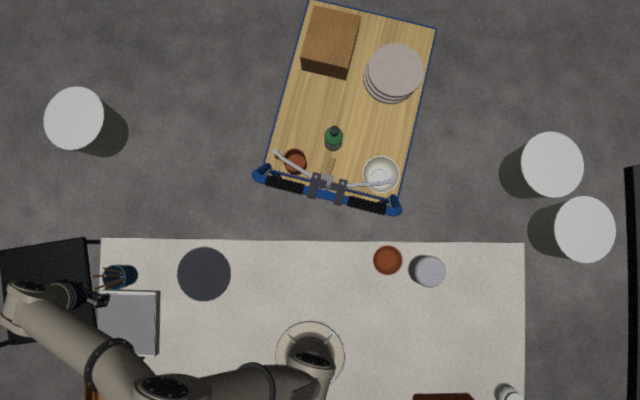

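The scene view shows the trolley on the left with its blue push bar running from (268,132) to (360,225), levers pointing over the deck, and the bottle at (245,245). In the top view the bar runs from (258,172) to (400,207), the left lever ball is at about (276,152), and the right one is at about (393,181).

```bash
cat > h.py <<'E'
from station import *
import cv2,numpy as np
def world(n,px,d):
    c=get_calibration(n); px=np.asarray(px,float).reshape(-1,1,2)
    u=cv2.undistortPoints(px,c["mtx"],c["D"]).reshape(-1,2)
    P=np.c_[u,np.ones(len(u))]*np.asarray(d).reshape(-1,1)
    T=np.linalg.inv(c["camera_from_world"]); return P@T[:3,:3].T+T[:3,3]
def onplane(n,px,z):
    a=world(n,px,np.ones(len(np.atleast_2d(px))));T=np.linalg.inv(get_calibration(n)["camera_from_world"]);o=T[:3,3]
    return o+(a-o)*((z-o[2])/(a[:,2]-o[2]))[:,None]
def proj(n,P):
    c=get_calibration(n);T=c["camera_from_world"]
    return cv2.projectPoints(np.asarray(P,float).reshape(-1,3),cv2.Rodrigues(T[:3,:3])[0],T[:3,3],c["mtx"],c["D"])[0].reshape(-1,2)
E
python3 - <<'E'
from h import *
for n in ("top","scene"):
    im,d=read_camera(n); np.save(n+"_d.npy",d)
    for th in ("left_blade","right_blade","push_bar","glaze_jar","mug","bowl","pinch_pot","slip_can"):
        for r in outline_of(n,th)[:2]:
            m=r["pixels"]; v,u=np.nonzero(m&(d>0))
            if len(u)==0: continue
            P=world(n,np.c_[u,v],d[v,u])
            print(n,th,round(r["p"],2),np.round(r["extent"]),len(u),"med",np.median(P,0).round(3),"min",np.percentile(P,3,axis=0).round(3),"max",np.percentile(P,97,axis=0).round(3))
            np.save(f"{n}_{th}.npy",P) if r is not None and r["p"]>.5 else 0
    big=cv2.resize(im[100:230,230:420] if n=="top" else im[110:300,200:380],None,fx=4 if n=="top" else 3,fy=4 if n=="top" else 3,interpolation=cv2.INTER_CUBIC)
    cv2.imwrite(f"pics/{n}_z.png",big)
E
```

```text
top left_blade 0.57 [294. 163.  35.  26.] 79 med [0.625 0.061 0.178] min [0.59  0.004 0.174] max [0.663 0.113 0.185]
top right_blade 0.76 [369. 183.  47.  10.] 200 med [ 0.567 -0.183  0.178] min [ 0.558 -0.252 -0.027] max [ 0.596 -0.115  0.182]
top push_bar 0.64 [327. 189. 153.  51.] 1770 med [ 0.536 -0.058  0.181] min [ 0.476 -0.287 -0.745] max [0.644 0.174 0.19 ]
top glaze_jar 0.63 [333. 139.  16.  21.] 376 med [ 0.728 -0.072  0.084] min [ 0.711 -0.099 -0.016] max [ 0.756 -0.044  0.148]
top glaze_jar 0.43 [389. 259.  26.  25.] 633 med [ 0.327 -0.261  0.023] min [ 0.29  -0.299  0.003] max [ 0.367 -0.216  0.056]
top mug 0.88 [292. 162.  29.  25.] 421 med [ 0.676  0.062 -0.016] min [ 0.623  0.023 -0.04 ] max [0.698 0.095 0.054]
top bowl 0.85 [381. 175.  39.  38.] 1014 med [ 0.631 -0.242 -0.012] min [ 0.566 -0.295 -0.038] max [ 0.679 -0.181  0.025]
top pinch_pot 0.69 [429. 271.  39.  31.] 941 med [ 0.298 -0.37   0.129] min [ 0.255 -0.42   0.035] max [ 0.341 -0.333  0.135]
top pinch_pot 0.65 [388. 261.  29.  27.] 718 med [ 0.326 -0.262  0.023] min [ 0.285 -0.304  0.001] max [ 0.371 -0.2
[... 557 characters left out ...]
med [0.628 0.06  0.18 ] min [-0.055 -0.592 -0.74 ] max [0.672 0.118 0.183]
scene glaze_jar 0.73 [246. 243.  30.  64.] 1194 med [ 0.756 -0.056  0.063] min [ 0.729 -0.085 -0.029] max [ 0.775 -0.04   0.147]
scene mug 0.89 [306. 263.  32.  49.] 1263 med [0.674 0.064 0.018] min [ 0.627  0.023 -0.03 ] max [0.704 0.125 0.052]
scene bowl 0.93 [241. 198.  45.  35.] 1255 med [ 0.606 -0.264 -0.002] min [ 0.559 -0.3   -0.035] max [ 0.681 -0.18   0.024]
scene pinch_pot 0.81 [304. 146.  34.  26.] 632 med [ 0.312 -0.272  0.04 ] min [ 0.276 -0.334  0.005] max [ 0.374 -0.21   0.061]
scene slip_can 0.57 [285. 115.  32.  48.] 1143 med [ 0.317 -0.356  0.106] min [ 0.264 -0.415  0.031] max [ 0.344 -0.334  0.136]
```

View pics/top_z.png

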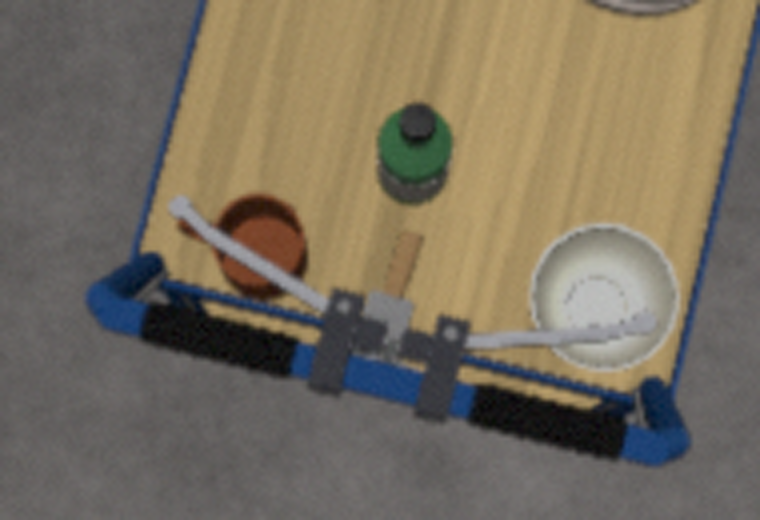

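View pics/scene_z.png

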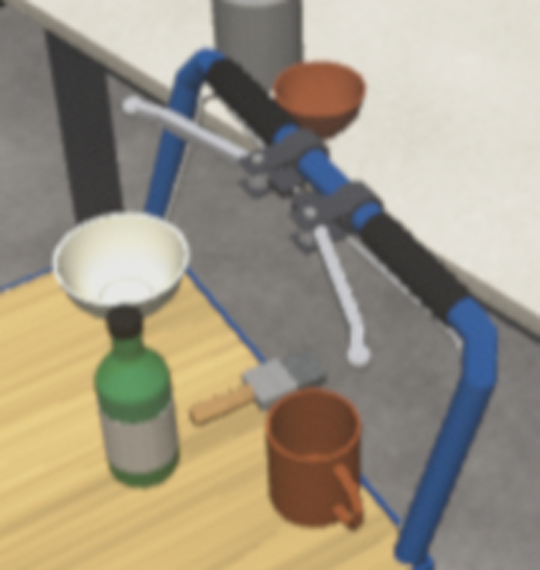

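Run:
```python
from h import *
from scipy.optimize import least_squares
for s,px in (("left",[[275,151.75],[315.75,175]]),("right",[[392.5,180],[343,182.5]])):
    P=onplane("top",px,np.array([0.175,0.186])); print(s,"ball,pivot",P.round(3),np.linalg.norm(P[0,:2]-P[1,:2]).round(3))
    for n in("top","scene"):
        Q=np.load(f"{n}_{s}_blade.npy");Q=Q[(Q[:,2]>.172)&(Q[:,2]<.188)][:,:2]
        vx,vy,x,y=cv2.fitLine(Q.astype(np.float32),cv2.DIST_HUBER,0,.001,.001).ravel()
        t=(Q-[x,y])@[vx,vy]
        print(n,"fit pt",x.round(4),y.round(4),"dir",vx.round(3),vy.round(3),"t",t.min().round(3),t.max().round(3), "resid",np.abs((Q-[x,y])@[-vy,vx]).mean().round(4))
G=np.r_[np.load("top_push_bar.npy"),np.load("scene_push_bar.npy")]
G=G[(G[:,2]>.165)&(G[:,2]<.195)]
d0=np.array([.25,.97]);
vx,vy,x,y=cv2.fitLine(G[:,:2].astype(np.float32),cv2.DIST_HUBER,0,.001,.001).ravel();print("bar",x,y,vx,vy,np.degrees(np.arctan2(-vx,vy)))
print(onplane("top",[[(230+90/4),100+295/4],[230+688/4,100+435/4],[230+145/4,100+325/4],[230+295/4,100+355/4],[230+470/4,100+405/4],[230+625/4,100+438/4]],np.array([.17]*6)).round(3))
```

```text
left ball,pivot [[ 0.663  0.111  0.175]
 [ 0.59  -0.016  0.186]] 0.147
top fit pt 0.6232 0.0572 dir 0.548 0.837 t -0.064 0.07 resid 0.0019
scene fit pt 0.631 0.0626 dir 0.554 0.832 t -0.085 0.072 resid 0.0033
right ball,pivot [[ 0.579 -0.253  0.175]
 [ 0.568 -0.1    0.186]] 0.154
top fit pt 0.5671 -0.1834 dir 0.111 -0.994 t -0.075 0.072 resid 0.003
scene fit pt 0.5706 -0.1854 dir 0.106 -0.994 t -0.063 0.071 resid 0.0031
bar 0.5386748 -0.02626648 0.2370973 0.9714859 -13.715282
[[ 0.594  0.18   0.17 ]
 [ 0.49  -0.283  0.17 ]
 [ 0.571  0.137  0.17 ]
 [ 0.549  0.02   0.17 ]
 [ 0.512 -0.115  0.17 ]
 [ 0.488 -0.234  0.17 ]]
```

Emit:
{"method": "apply_moves", "body": {"increments": [0,0,0,-20,0,0,0,0,-20,0,0,-30,-19,0,0,0,-40,-25,0,0,0,-40,-25,0,0,0,-40,-25,0,0,0,-40,-25,0,0,0,-40,-25,0,0,0,-40,-25,0,0,0,-40,-25,0,0,0,-40,-25,0,0,0,0,0,0,0], "squeeze": 20}}

```text
t: 2.5
eef_pos: [0.4936, 0.2981, 0.273]
tool_rot: [0.001, 0.174, 0.985, 0.001]
contact_force: [-0.0, -0.3, -0.3]
gripper_width: -0.001
```

Emit:
{"method": "apply_moves", "body": {"increments": [0,-42,-27,0,0,0,-42,-27,0,0,0,-42,-27,0,0,0,-42,-26,0,0,0,-40,-26,0,0,0,-38,-24,0,0,0,0,0,0,0]}}

```text
t: 3.38
eef_pos: [0.6749, 0.07, 0.2719]
tool_rot: [0.0, 0.168, 0.986, 0.004]
contact_force: [-0.4, 0.6, 1.0]
gripper_width: 0.003
```

Run:
```python
from h import *
for n in("top","scene"):
    im,d=read_camera(n); np.save(n+"_d1.npy",d)
    z=im[100:230,230:420] if n=="top" else im[90:280,190:380]
    cv2.imwrite(f"pics/{n}_1.png",cv2.resize(z,None,fx=4 if n=="top" else 3,fy=4 if n=="top" else 3,interpolation=cv2.INTER_CUBIC))
print(get_obs()["eef_pos"],get_obs()["q"].round(2) if hasattr(get_obs()["q"],"round") else get_obs()["q"])
```

```text
[0.67333864 0.07473882 0.27178825] [-0.4   0.46  0.29  1.52 -0.15  1.18  1.16]
```

View pics/scene_1.png

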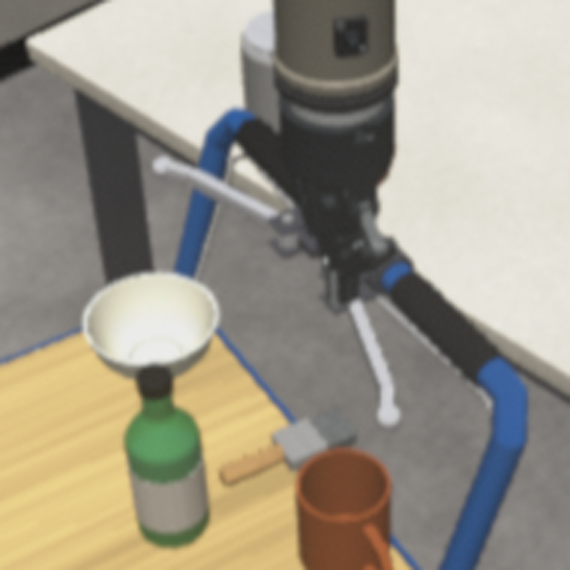

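Emit:
{"method": "apply_moves", "body": {"increments": [0,-6,-11,0,0,0,0,0,0,0]}}

```text
t: 3.72
eef_pos: [0.6745, 0.0651, 0.2717]
tool_rot: [-0.001, 0.163, 0.987, 0.006]
contact_force: [-0.8, 0.4, 0.3]
gripper_width: 0.001
```

Run:
```python
from h import *
o=get_obs();e=np.array(o["eef_pos"]);print(e,o["tool_rot"])
print("proj tcp scene",proj("scene",e),"top",proj("top",e))
# predicted blade vs picture
O=np.array([.642,.070,.17]);print(proj("scene",O),proj("top",O))
```

```text
[0.67446611 0.06507394 0.2717137 ] [-0.00116525  0.16312257  0.98658844  0.00573772]
proj tcp scene [[300.96711811 188.90628372]] top [[287.35759448 141.19401034]]
[[312.93160409 215.31032161]] [[288.24091354 158.83654642]]
```

Emit:
{"method": "apply_moves", "body": {"increments": [0,0,-3,25,0,0,0,0,25,0,0,0,0,25,0,0,0,0,25,0,0,0,0,20,0,0,0,0,0,0]}}

```text
t: 4.47
eef_pos: [0.6727, 0.0699, 0.1502]
tool_rot: [-0.0, 0.16, 0.987, 0.008]
contact_force: [-0.6, 0.5, -0.1]
gripper_width: -0.0
```

Run:
```python
from h import *
for n in("scene",):
    im,d=read_camera(n)
    z=im[90:280,190:380]
    cv2.imwrite(f"pics/{n}_2.png",cv2.resize(z,None,fx=3,fy=3,interpolation=cv2.INTER_CUBIC))
o=get_obs();print(o["eef_pos"],o["tool_rot"],o["contact_force"])
```

```text
[0.67353283 0.06985504 0.15131878] [7.09495063e-04 1.59776521e-01 9.87118470e-01 8.25141387e-03] [-0.02254149  0.15348253  0.72026784]
```

View pics/scene_2.png

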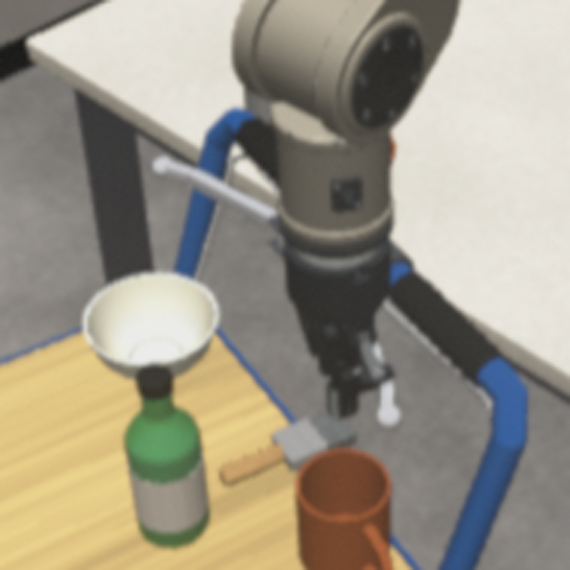

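The fingers, with tips at about (340,412) in the crop, stand on the outer side of the left lever. Its ball shows at (388,415). Now I'll press in small steps.

Emit:
{"method": "apply_moves", "body": {"increments": [0,8,-3,0,0,0,8,-2,0,0,0,4,0,0,0]}}

```text
t: 4.9
eef_pos: [0.6534, 0.0714, 0.1542]
tool_rot: [0.003, 0.16, 0.987, 0.009]
contact_force: [2.5, -0.4, -2.3]
gripper_width: 0.002
```

Emit:
{"method": "apply_moves", "body": {"increments": [0,5,0,0,0,0,5,0,0,0]}}

```text
t: 5.15
eef_pos: [0.6456, 0.0746, 0.1553]
tool_rot: [0.006, 0.16, 0.987, 0.01]
contact_force: [5.3, -0.5, -3.0]
gripper_width: 0.003
```

Emit:
{"method": "apply_moves", "body": {"increments": [0,5,0,0,0,0,5,0,0,0]}}

```text
t: 5.4
eef_pos: [0.638, 0.0778, 0.1557]
tool_rot: [0.009, 0.16, 0.987, 0.01]
contact_force: [6.0, -1.0, -4.2]
gripper_width: -0.0
```

Emit:
{"method": "apply_moves", "body": {"increments": [0,5,0,2,0,0,5,0,2,0]}}

```text
t: 5.65
eef_pos: [0.6338, 0.0796, 0.1552]
tool_rot: [0.015, 0.161, 0.987, 0.011]
contact_force: [6.8, -2.9, 5.9]
gripper_width: -0.002
```

Emit:
{"method": "apply_moves", "body": {"increments": [0,5,0,1,0,0,5,0,1,0]}}

```text
t: 5.9
eef_pos: [0.6293, 0.0812, 0.1557]
tool_rot: [0.021, 0.162, 0.986, 0.011]
contact_force: [8.7, -1.3, -2.1]
gripper_width: -0.0
```

Emit:
{"method": "apply_moves", "body": {"increments": [0,6,0,1,0,0,6,0,1,0]}}

```text
t: 6.15
eef_pos: [0.629, 0.0814, 0.1562]
tool_rot: [0.033, 0.164, 0.986, 0.012]
contact_force: [22.9, -4.7, -14.1]
gripper_width: -0.0
```

Emit:
{"method": "apply_moves", "body": {"increments": [0,7,0,1,0,0,7,0,1,0]}}

```text
t: 6.4
eef_pos: [0.6295, 0.0812, 0.1567]
tool_rot: [0.049, 0.166, 0.985, 0.012]
contact_force: [23.4, -4.7, -13.6]
gripper_width: -0.001
```

Emit:
{"method": "apply_moves", "body": {"increments": [0,5,0,0,0,0,5,0,0,0,0,5,0,0,0,0,5,0,0,0]}}

```text
t: 6.9
eef_pos: [0.6302, 0.0809, 0.1598]
tool_rot: [0.07, 0.169, 0.983, 0.013]
contact_force: [17.5, -4.0, -11.1]
gripper_width: -0.001
```

Emit:
{"method": "apply_moves", "body": {"increments": [0,5,0,0,0,0,5,0,0,0,0,5,0,0,0,0,5,0,0,0]}}

```text
t: 7.4
eef_pos: [0.6305, 0.0809, 0.1631]
tool_rot: [0.091, 0.172, 0.981, 0.014]
contact_force: [17.4, -3.6, -9.1]
gripper_width: -0.001
```

Run:
```python
from h import *
for n in("scene","top"):
    im,d=read_camera(n)
    z=im[90:280,190:380] if n=="scene" else im[100:230,230:420]
    cv2.imwrite(f"pics/{n}_3.png",cv2.resize(z,None,fx=3 if n=="scene" else 4,fy=3 if n=="scene" else 4,interpolation=cv2.INTER_CUBIC))
o=get_obs();print(o["eef_pos"],o["tool_rot"],o["contact_force"])
```

```text
[0.63047684 0.08094013 0.16321374] [0.09099272 0.17167745 0.98084617 0.01370996] [17.2610549  -3.34400588 -9.0898819 ]
```

View pics/scene_3.png

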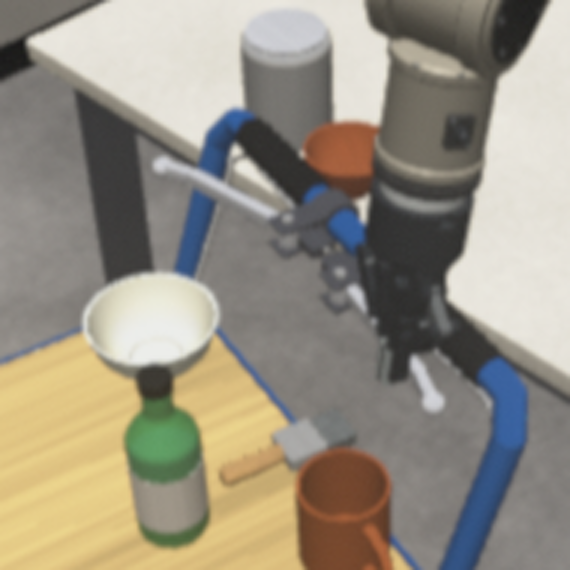

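View pics/top_3.png

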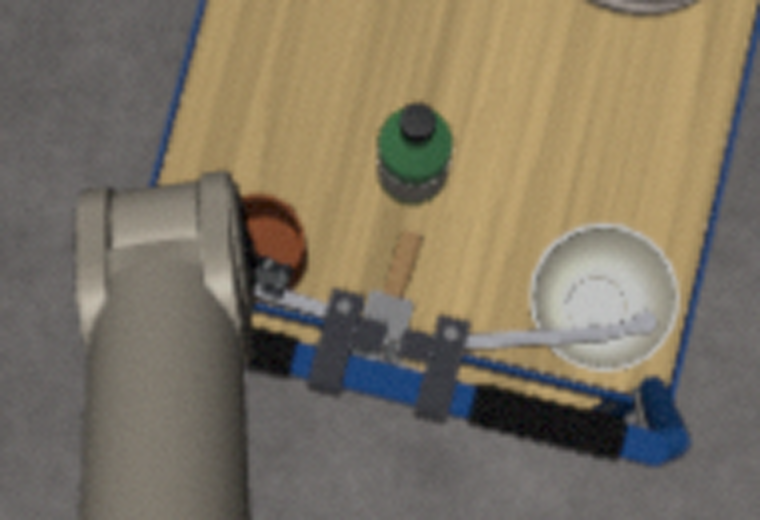

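The left lever held at its stop with about 17–23 N from t=6.15 to 7.4, the can and pots haven't moved, and the tool has tilted about 11°. Now I'll let the lever out.

Emit:
{"method": "apply_moves", "body": {"increments": [0,-6,0,0,0,0,-8,0,1,0,0,-8,0,1,0,0,-8,0,1,0,0,-8,0,1,0,0,-8,0,1,0,0,-6,0,1,0,0,0,0,0,0]}}

```text
t: 8.5
eef_pos: [0.6827, 0.0615, 0.1671]
tool_rot: [0.092, 0.172, 0.981, 0.013]
contact_force: [-0.2, 0.9, -0.3]
gripper_width: 0.004
```

Run:
```python
from h import *
for n in("scene",):
    im,d=read_camera(n)
    z=im[90:280,190:380]
    cv2.imwrite(f"pics/{n}_4.png",cv2.resize(z,None,fx=3,fy=3,interpolation=cv2.INTER_CUBIC))
o=get_obs();print(o["eef_pos"],o["tool_rot"],o["contact_force"])
from scipy.spatial.transform import Rotation as R
print(R.from_quat(np.roll(o["tool_rot"],-1)).as_matrix().round(3))
```

```text
[0.68235008 0.06168189 0.16700544] [0.09149825 0.17190347 0.98076296 0.01346404] [-0.19269975 -0.08815607  0.11569657]
[[-0.924  0.335  0.184]
 [ 0.34   0.941 -0.005]
 [-0.175  0.058 -0.983]]
```

View pics/scene_4.png

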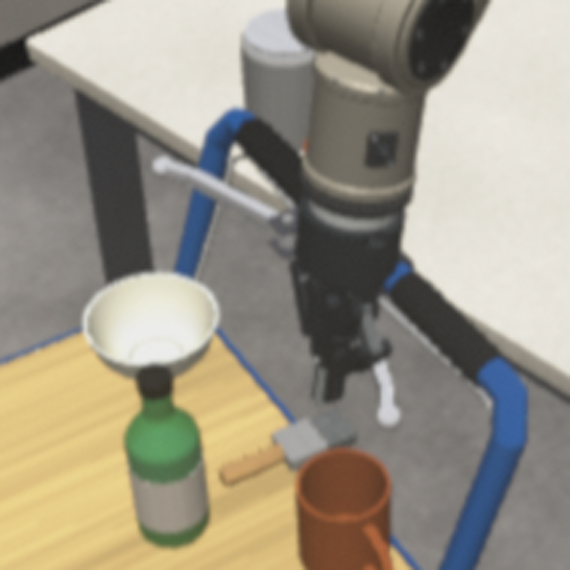

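The left lever is fully out again: its ball is back at (388,415), where it was before. Next I'll lift and go over to the right one.

Emit:
{"method": "apply_moves", "body": {"increments": [0,-3,1,-18,0,0,-3,1,-18,0,0,-3,1,-18,0,0,-3,1,-18,0,0,-3,1,-18,0,0,-6,-40,0,-4,0,-6,-45,0,-4,0,-6,-45,0,-4,0,0,0,0,0]}}

```text
t: 9.68
eef_pos: [0.6654, -0.07, 0.2736]
tool_rot: [0.099, 0.064, 0.993, 0.005]
contact_force: [-0.0, -0.3, -0.2]
gripper_width: 0.001
```

```bash
cat > s.py <<'E'
from h import *
from scipy.spatial.transform import Rotation as R
import sys
o=get_obs();M=R.from_quat(np.roll(o["tool_rot"],-1)).as_matrix()
e=np.array(o["eef_pos"]);print(e.round(4),M.round(3).tolist(),np.round(o["contact_force"],1))
print("xang",np.degrees(np.arctan2(M[1,0],M[0,0])).round(1))
t=np.array([float(a) for a in sys.argv[1:4]]);print("tool mm to target",(M.T@(t-e)*1000).round(1), "descend 20:",(M.T@[0,0,-20]).round(1))
E
python3 s.py 0.62 -0.215 0.25
```

```text
[ 0.6654 -0.07    0.2736] [[-0.972, 0.125, 0.198], [0.127, 0.992, -0.002], [-0.196, 0.023, -0.98]] [-0.  -0.3 -0.2]
xang 172.5
tool mm to target [  30.4 -150.    14.5] descend 20: [ 3.9 -0.5 19.6]
```

Emit:
{"method": "apply_moves", "body": {"increments": [0,5,-38,2,0,0,8,-38,2,0,0,8,-38,2,0,0,8,-34,2,0,0,0,0,0,0,0,0,0,0,0]}}

```text
t: 10.42
eef_pos: [0.6226, -0.2116, 0.2647]
tool_rot: [0.104, 0.061, 0.993, 0.007]
contact_force: [0.7, 0.3, -0.0]
gripper_width: -0.001
```

```bash
python3 s.py 0.62 -0.215 0.25
```

```text
[ 0.6226 -0.2116  0.2647] [[-0.971, 0.12, 0.208], [0.123, 0.992, 0.001], [-0.206, 0.027, -0.978]] [ 0.7  0.3 -0. ]
xang 172.8
tool mm to target [ 5.1 -4.1 13.9] descend 20: [ 4.1 -0.5 19.6]
```

Emit:
{"method": "apply_moves", "body": {"increments": [0,3,-3,20,0,0,4,-1,20,0,0,4,-1,20,0,0,4,0,20,0,0,4,0,20,0,0,3,0,16,0,0,0,0,0,0]}}

```text
t: 11.3
eef_pos: [0.6325, -0.2002, 0.1481]
tool_rot: [0.108, 0.053, 0.993, 0.01]
contact_force: [-0.4, -0.1, -0.1]
gripper_width: -0.004
```

```bash
python3 s.py 0.572 -0.21 0.145;python3 - <<'E'
from h import *
for n in("scene",):
    im,d=read_camera(n)
    z=im[90:280,190:380]
    cv2.imwrite(f"pics/{n}_5.png",cv2.resize(z,None,fx=3,fy=3,interpolation=cv2.INTER_CUBIC))
E
```

```text
[ 0.6325 -0.2002  0.1481] [[-0.971, 0.103, 0.216], [0.107, 0.994, 0.009], [-0.214, 0.032, -0.976]] [-0.4 -0.1 -0.1]
xang 173.7
tool mm to target [ 58.4 -16.1 -10.1] descend 20: [ 4.3 -0.6 19.5]
```

View pics/scene_5.png

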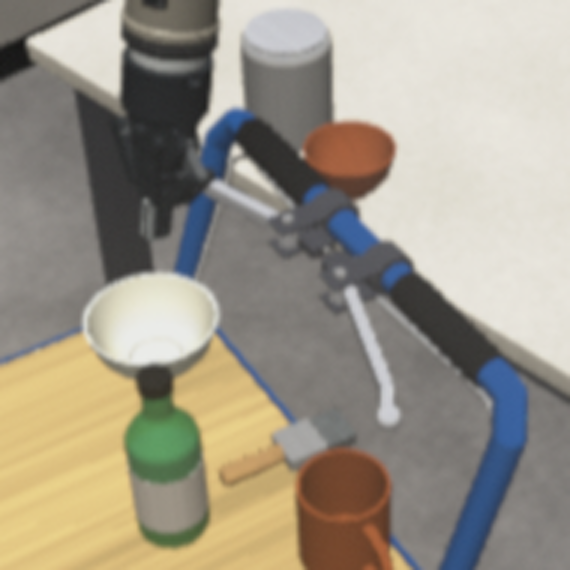

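The fingers, with tips at about (158,232) in the crop, are on the outer side of the right lever and clear of the bowl. Now I'll press.

Emit:
{"method": "apply_moves", "body": {"increments": [0,7,-6,-1,0,0,8,-6,-1,0,0,6,-4,-1,0,0,3,0,0,0]}}

```text
t: 11.85
eef_pos: [0.6068, -0.2161, 0.149]
tool_rot: [0.111, 0.054, 0.992, 0.009]
contact_force: [0.1, -0.5, -0.1]
gripper_width: 0.002
```

Emit:
{"method": "apply_moves", "body": {"increments": [0,5,0,-1,0,0,5,0,-1,0]}}

```text
t: 12.1
eef_pos: [0.5961, -0.215, 0.1489]
tool_rot: [0.111, 0.054, 0.992, 0.009]
contact_force: [-0.1, -0.7, 0.2]
gripper_width: -0.003
```

Emit:
{"method": "apply_moves", "body": {"increments": [0,5,0,0,0,0,5,0,0,0]}}

```text
t: 12.35
eef_pos: [0.5884, -0.2149, 0.1483]
tool_rot: [0.114, 0.054, 0.992, 0.008]
contact_force: [4.5, -3.0, 3.2]
gripper_width: -0.005
```

Emit:
{"method": "apply_moves", "body": {"increments": [0,6,0,0,0,0,6,0,0,0]}}

```text
t: 12.6
eef_pos: [0.5801, -0.215, 0.1483]
tool_rot: [0.118, 0.054, 0.991, 0.007]
contact_force: [4.8, -1.0, 5.3]
gripper_width: 0.001
```

Emit:
{"method": "apply_moves", "body": {"increments": [0,6,0,0,0,0,6,0,0,0]}}

```text
t: 12.85
eef_pos: [0.5726, -0.2145, 0.1485]
tool_rot: [0.123, 0.053, 0.991, 0.006]
contact_force: [7.1, -1.0, 2.4]
gripper_width: -0.004
```

Emit:
{"method": "apply_moves", "body": {"increments": [0,6,0,0,0,0,6,0,0,0]}}

```text
t: 13.1
eef_pos: [0.5658, -0.2136, 0.1487]
tool_rot: [0.129, 0.053, 0.99, 0.005]
contact_force: [10.7, -1.5, 1.1]
gripper_width: -0.004
```

Emit:
{"method": "apply_moves", "body": {"increments": [0,6,0,0,0,0,6,0,0,0]}}

```text
t: 13.35
eef_pos: [0.5655, -0.2137, 0.1505]
tool_rot: [0.14, 0.052, 0.989, 0.001]
contact_force: [22.3, -4.6, -10.1]
gripper_width: 0.0
```

Emit:
{"method": "apply_moves", "body": {"increments": [0,5,0,1,0,0,5,0,1,0,0,5,0,1,0,0,5,0,1,0]}}

```text
t: 13.85
eef_pos: [0.5671, -0.2141, 0.1511]
tool_rot: [0.16, 0.05, 0.986, -0.004]
contact_force: [12.7, -1.6, -0.0]
gripper_width: -0.0
```

Emit:
{"method": "apply_moves", "body": {"increments": [0,5,0,1,0,0,5,0,1,0,0,5,0,1,0,0,5,0,1,0]}}

```text
t: 14.35
eef_pos: [0.5681, -0.2144, 0.1519]
tool_rot: [0.179, 0.048, 0.983, -0.008]
contact_force: [11.8, -2.7, 1.1]
gripper_width: -0.0
```

```bash
python3 s.py 0.62 -0.215 0.15;python3 - <<'E'
from h import *
for n in("scene",):
    im,d=read_camera(n)
    z=im[90:280,190:380]
    cv2.imwrite(f"pics/{n}_6.png",cv2.resize(z,None,fx=3,fy=3,interpolation=cv2.INTER_CUBIC))
E
```

```text
[ 0.5681 -0.2144  0.1519] [[-0.932, 0.097, 0.35], [0.091, 0.995, -0.033], [-0.352, 0.001, -0.936]] [11.8 -2.7  1.1]
xang 174.4
tool mm to target [-47.7   4.4  20. ] descend 20: [ 7.  -0.  18.7]
```

View pics/scene_6.png

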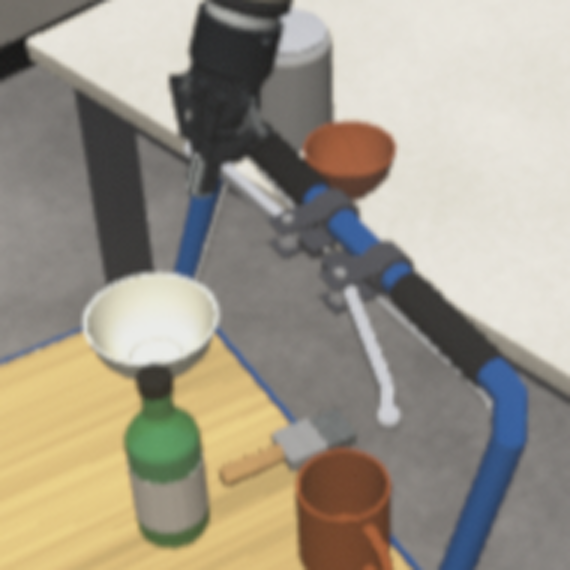

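The left ball is still out at (388,415), and the right lever is held against its stop. I'll hold it a little longer and slightly more firmly for margin.

Emit:
{"method": "apply_moves", "body": {"increments": [0,6,0,0,0,0,6,0,0,0,0,6,0,0,0]}}

```text
t: 14.78
eef_pos: [0.5679, -0.2146, 0.1543]
tool_rot: [0.195, 0.046, 0.98, -0.013]
contact_force: [17.9, -3.1, -4.4]
gripper_width: 0.0
```

Emit:
{"method": "apply_moves", "body": {"increments": [0,6,0,0,0,0,6,0,0,0,0,6,0,0,0]}}

```text
t: 15.15
eef_pos: [0.568, -0.215, 0.1564]
tool_rot: [0.211, 0.044, 0.976, -0.018]
contact_force: [18.0, -2.9, -4.1]
gripper_width: -0.001
```

Emit:
{"method": "apply_moves", "body": {"increments": [0,-6,0,2,0,0,-7,0,3,0,0,-7,0,3,0,0,-7,0,3,0,0,-8,0,3,0,0,-8,0,3,0,0,-8,0,3,0,0,-8,0,3,0,0,0,0,0,0]}}

```text
t: 16.27
eef_pos: [0.6339, -0.2195, 0.1591]
tool_rot: [0.21, 0.043, 0.977, -0.017]
contact_force: [0.8, 0.3, 0.3]
gripper_width: 0.003
```

```bash
python3 s.py 0.64 -0.215 0.28;python3 - <<'E'
from h import *
for n in("scene",):
    im,d=read_camera(n)
    z=im[90:280,190:380]
    cv2.imwrite(f"pics/{n}_7.png",cv2.resize(z,None,fx=3,fy=3,interpolation=cv2.INTER_CUBIC))
E
```

```text
[ 0.6339 -0.2195  0.1591] [[-0.908, 0.091, 0.409], [0.077, 0.996, -0.051], [-0.412, -0.015, -0.911]] [0.8 0.3 0.3]
xang 175.1
tool mm to target [ -54.9    3.2 -107.9] descend 20: [ 8.2  0.3 18.2]
```

View pics/scene_7.png

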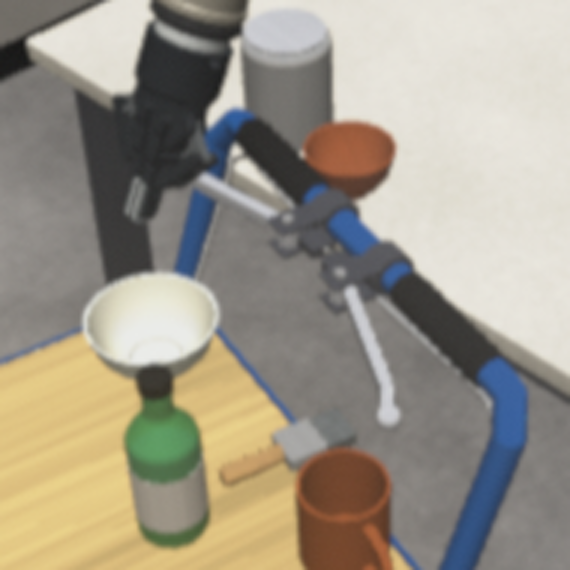

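Both levers are out. I'll lift the hand straight up and clear.

Emit:
{"method": "apply_moves", "body": {"increments": [0,-10,0,-18,0,0,-10,0,-18,0,0,-10,0,-18,0,0,-10,0,-18,0,0,-10,0,-18,0,0,-10,0,-18,0,0,0,0,0,0,0,0,0,0,0]}}

```text
t: 17.32
eef_pos: [0.6399, -0.2188, 0.2828]
tool_rot: [0.207, 0.044, 0.977, -0.016]
contact_force: [0.1, -0.0, -0.5]
gripper_width: -0.002
```

```bash
python3 s.py 0.64 -0.215 0.28;python3 - <<'E'
from h import *
for n in("scene",):
    im,d=read_camera(n)
    z=im[90:280,190:380]
    cv2.imwrite(f"pics/{n}_8.png",cv2.resize(z,None,fx=3,fy=3,interpolation=cv2.INTER_CUBIC))
    a=cv2.imread("pics/scene0.png");print([ (r["extent"]) for r in outline_of(n,"right_blade")[:1]], "want [262 153 40 24]")
    print((np.abs(im.astype(int)-a).max(2)[190:290,200:380]>40).sum())
E
```

```text
[ 0.6399 -0.2188  0.2828] [[-0.911, 0.093, 0.403], [0.08, 0.996, -0.05], [-0.405, -0.013, -0.914]] [ 0.1 -0.  -0.5]
xang 175.0
tool mm to target [1.3 3.8 2.4] descend 20: [ 8.1  0.3 18.3]
[[262.5, 155.6, 41.4, 26.5]] want [262 153 40 24]
0
```

View pics/scene_8.png

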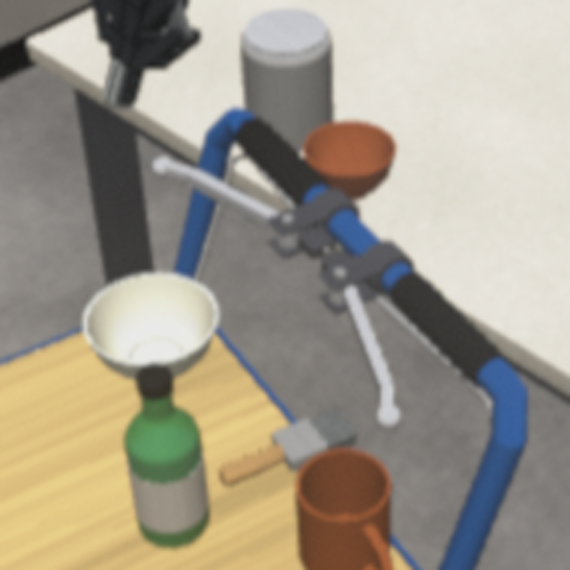

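The right ball is back at (160,164) and the left at (388,415), as at the start. The bowl, bottle, mug and brush haven't moved, and the hand is clear.

```bash
python3 -c "
from station import *
print(hand_in())"
```

```text
the job is handed in; nothing more can be done
None
```

I pressed both brake levers in to their stops, the left one first and then the right, and both sprang fully out again. I worked from the outer side with the closed fingers. The job is handed in; it reports no verdict.

- **Left lever:** it was held at the stop from about t = 6.15 s to 7.4 s, and the wrist force along the press read 17–23 N.
- **Right lever:** it was held from about t = 13.3 s to 15.15 s. The readings ran from 22 N down to about 12 N and back up to 18 N.
- **Force readings:** I only saw forces at the end of each move call, not in between. I did not measure lever angles directly; I judged the stop from the lever going rigid and from where it was expected to be.
- **Last checks:** both lever balls are back at their starting pixels. The deck area with the mug, bottle, brush and part of the bowl matches the first picture. I compared the can and pinch pot by eye only, and I did not recheck the banding wheel, which the hand did not go near. The hand is about 10 cm above the levers and touches nothing.
- **Hand tilt:** the hand tilted to about 24° towards the robot during the presses, because each row starts again from the measured pose. By my estimate the grasp point stayed several millimetres outside the blade, and the gripper stayed well above the push bar.

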